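Hang the blue thread reel on the stand

ROBOT

A 6-joint arm with a two-finger parallel gripper is mounted at the origin on a cart in front of the work surface, level with it; the furniture and walls round the work are solid. World frame = base frame: x ahead of the robot, y to its left, z up, the work surface at z = 0. Lengths are in m, angles in rad, forces in N, time in s.
With the tool pointing down it reaches from about 0.4 to 0.825 m from the base axis. Payload 7 kg.
Tool frame: the origin (TCP) lies at the very end of the fingers, on their centre line; the grasp point (between the pads) lies 19 mm behind it (arm.grip_point_offset is the distance from the TCP to the grasp point, in m); z points along the fingers, y is the line along which they close (so a half turn about z gives the same grasp; the last joint's range is limited). The gripper opens to 88 mm and grips with 3 to 60 N. Pads are 19 mm wide; open, the fingers measure 130 mm over their backs; the gripper's body (78 mm by 193 mm) begins 47 mm behind the grasp point.
Start: joints at [1.435, 0.359, 0.012, 0, -1.224, -0.288], TCP at [0.278, 0.615, 0.227] pointing down, gripper open.
Joint ranges: [-3.07, 3.07], [-1.43, 2.12], [-1.02, 1.25], [-3.03, 1.67], [-3.05, -0], [-3.03, 3.03]. Speed limits (rad/s): [2.39, 2.39, 3.01, 3.14, 3.14, 3.14].

INTERFACE

Orientations are given as [roll, pitch, yaw] about the fixed x, y, z axes, in that order (R = Rz(yaw) Ry(pitch) Rx(roll)).
In Python, from station import arm, cams gives the robot as it stands.
- The arm moves only by the shell command python3 -m handwheel 'ROWS' [FORCE]. ROWS is JSON, a list that holds one entry, the list of rows, each a list of 7 numbers: the shift along the tool's x, y, z normalised to -1 to 1, where 1 is 0.08 m, then the turn, a rotation vector about the tool's x, y, z normalised to -1 to 1, where 1 is 0.5 rad, then the closure in counts, from 0 (fully open) to 255 (shut). In form: [[[x, y, z, wx, wy, wz, hand], ...]]. A call has 1 to 5 rows; each row is the pose to reach, as a shift and turn from the pose commanded when the call began, along the tool's axes at that moment; what a row does not reach only later rows make up. A row lasts 1/8 s, in which the tool goes at most 62.5 mm and 10.7 degrees, less where a joint would pass 70% of its speed; a pose out of reach is approached as far as the arm can. A call with a number of a shift or a turn outside -1 to 1 is refused whole. A call with a gripper value outside its range is refused whole. The fingers move at their own pace and stop on an object; FORCE is the grip in N (left out, the last holds). Time passes only in rows, so rows that repeat a pose let the fingers close. It gives the time, the measured TCP pose, the force, the opening and the grip force at its end, in the units of the state.
- arm.get_state(): the state, without advancing time (a new reading comes with each control period).
- cams.grab_frame(name): name is "scene" or "top"; returns the picture (400x640x3 uint8, blue, green, red); there is no depth.
- cams.camera_info(name): a dict with "camera_matrix" (3x3 intrinsics, pixels), "R" (3x3) and "t" (3): a world point X has camera coordinates R X + t. Camera axes: x right, y down, z forward; pixel columns grow to the right and rows downward; lengths in m; the calibration is good to about 2 mm. A picture is of the moment at which its call begins. camera_info takes no time and is no camera call.
- arm.job_done(): hands the job in; it is judged then, once.
The state is a dict: "t": time; "q": joint angles; "qd": joint speeds; "joint_efforts": joint torques, N m; "eef_pos": TCP position; "ee_rot": TCP orientation; "force": force on the tool from outside, world axes, zero at the start; "moment": the same for the moment, N m; "width": finger opening in m; "gripper_force": force on a finger pad.
Only numpy, scipy, OpenCV 4.12 (cv2) and the standard library are available. Lean on these libraries where they do the work, as an engineer would, in place of code of your own. Each camera call takes 0.05 s, during which the arm holds its last target. There are 200 camera calls.

TASK

The mending corner needs its blue thread back on the stand. Pick up the pin by its orange handle, thread its steel rod through the bore of the blue reel where it lies, lift the reel on the rod, and lay the rod down in both forks of the stand so that the reel hangs between the two posts; then let go. Leave the red and green reels where they are.

Things in the scene. Friction and masses are not known exactly. Their poses are not given: they have to be found in the camera images.
- pin_grip (a point): Middle of the orange handle (20 mm square, 56 long) of a loose 90 g pin lying level, axis 18 mm up. Grasp here from above, across it. Pin's y axis: along it, handle to tip; z up. Along y from here, mm: black end plate (36 square) -33 to -28; handle to +28; bare rod, diameter 8, to +73; black collar (36 square, too big for the bore) to +77; bare rod, diameter 8, to the tip at +188.
- pin_mid (a point): Point on the pin's axis 108 mm from pin_grip towards the tip, where the reel's middle belongs; same axes as pin_grip. From here the rod is bare for 31 mm towards the handle (then the collar) and 80 mm to the tip.
- reel_blue_c (a point): Centre of the blue reel, 45 g: octagonal pale wooden end plates 64 mm across flats, blue winding 54 mm in diameter, 40 mm long. It lies on a flat, centre 32 mm above the table. Its y axis runs along the round bore, 30 mm in diameter, open at both ends, roughly along world y. The three reels lie side by side in a row along x, in any order.
- reel_red_c (a point): Centre of the red reel, otherwise like the blue one; leave it where it is.
- reel_green_c (a point): Centre of the green reel, otherwise like the blue one; leave it where it is.
- stand_mid (a point): Fixed stand, base 150 x 90 x 10 mm, two white posts 8 mm thick with V forks open upwards. This point: half-way between the forks, 110 mm above the table, where a seated rod's axis lies. y axis: the line through the forks (at y = +57 and -57 mm), roughly world y. Forks: 34 mm wide at the mouth (24 mm above this point), 10 mm at the floor (4 mm below). The pin may lie either way round.

How it is judged:
By the outcome, as a careful person would: the job done as asked, in the order asked, and still so for the second after the job is handed in, with the robot touching nothing.
It also fails if it takes over 51 s, if anything falls off the work surface, if the arm or the gripper's body presses on something with over 40 N, if the wrist force passes 120 N, or if a joint passes its speed limit or range.

## Working session

There is one attempt and no reset: what is moved stays moved. The work goes in short steps, Python scripts to look and compute and a shell command to move; the robot and the scene stay as the last step left them, time stands still between calls to the robot, and variables do not carry over. Pictures are saved under pics/ and viewed, at most 10 in all, crops included, and the job is handed in when it is done.

```bash
mkdir -p pics; ls
python3 - <<'E'
from station import arm,cams
import cv2,numpy as np
for n in("scene","top"):
    cv2.imwrite(f"pics/{n}0.png",cams.grab_frame(n)); c=cams.camera_info(n)
    print(n,np.round(c["camera_matrix"],1).tolist(),np.round(c["R"],3).tolist(),np.round(c["t"],3).tolist())
s=arm.get_state();print(s["t"],s["eef_pos"],s["ee_rot"],s["width"])
E
```

```text
pics
scene [[454.4, 0.0, 325.9], [0.0, 454.4, 200.1], [0.0, 0.0, 1.0]] [[0.76, -0.649, -0.003], [-0.454, -0.528, -0.718], [0.464, 0.547, -0.696]] [-0.27, 0.397, 0.555]
top [[445.0, 0.0, 319.4], [0.0, 445.0, 198.3], [0.0, 0.0, 1.0]] [[-0.01, -1.0, -0.01], [-0.981, 0.012, -0.196], [0.196, 0.008, -0.981]] [0.221, 0.549, 0.992]
0.1 [0.27743821 0.61488189 0.22573384] [ 3.14011503e+00 -1.75699318e-04 -4.23848642e-01] 0.08768833112973363
```

View pics/scene0.png

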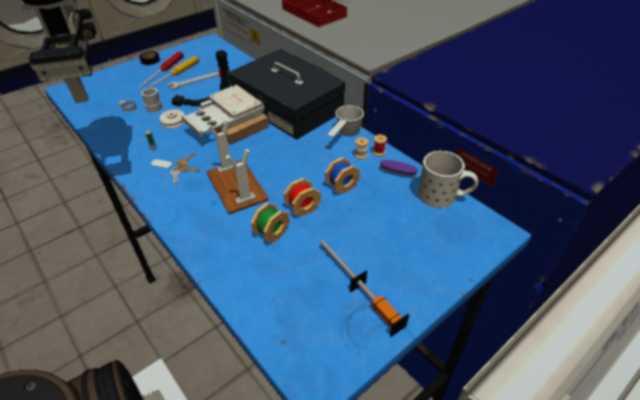

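View pics/top0.png

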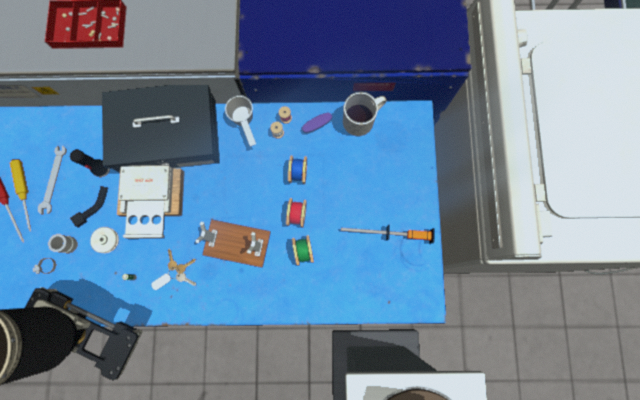

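The pin lies at about (340..434, 230..236) in top with its tip towards +y. The reels sit at column ~297: blue at row 169, red at 212, green at 250. The stand spans (205..268, 222..262). Next I enlarge both views.

Run:
```python
import cv2
a=cv2.imread("pics/top0.png")[150:275,190:450]
cv2.imwrite("pics/topc.png",cv2.resize(a,None,fx=3,fy=3,interpolation=cv2.INTER_CUBIC))
a=cv2.imread("pics/scene0.png")[115:340,200:425]
cv2.imwrite("pics/scenec.png",cv2.resize(a,None,fx=2.6,fy=2.6,interpolation=cv2.INTER_CUBIC))
```

```text
(no output)
```

View pics/topc.png

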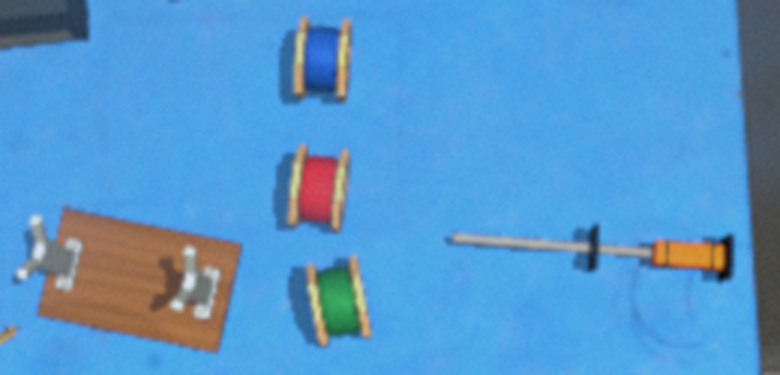

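View pics/scenec.png

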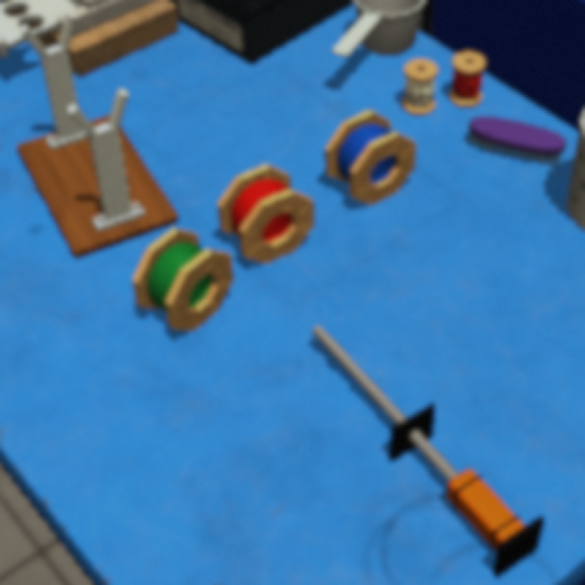

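The enlarged top crop shows:
- Blue reel corners at (302,17), (347,18), (344,99), (298,97).
- Pin tip at (452,239), handle from (652,252) to (725,257).
- Stand base corners at (66,207), (241,243), (217,351), (40,314).

The scene crop shows the pin tip at (318,328) and the blue near-face bore at about (383,166).

```bash
cat > h.py <<'E'
import numpy as np
from station import arm,cams
I={n:cams.camera_info(n) for n in("scene","top")}
def bp(n,u,v,z):
    c=I[n];R=np.array(c["R"]);o=-R.T@np.array(c["t"]);d=R.T@np.linalg.solve(c["camera_matrix"],[u,v,1.])
    return o+d*(z-o[2])/d[2]
def pj(n,X):
    c=I[n];p=np.array(c["camera_matrix"])@(np.array(c["R"])@X+c["t"]);return p[:2]/p[2]
tc=lambda x,y:((x+.5)/3-.5+190,(y+.5)/3-.5+150)
sc=lambda x,y:((x+.5)/2.6-.5+200,(y+.5)/2.6-.5+115)
T=lambda x,y,z:bp("top",*tc(x,y),z)
S=lambda x,y,z:bp("scene",*sc(x,y),z)
E
python3 - <<'E'
from h import *
np.set_printoptions(precision=4,suppress=True)
print("pin T",T(452,239,.018),T(652,252,.018),T(725,257,.018),"S",S(318,328,.018),S(463,483,.018))
for nm,p in dict(blue=[(302,17),(347,18),(344,99),(298,97)],red=[(302,146),(347,151),(340,229),(293,225)]).items():
    P=np.array([T(*q,.032) for q in p]);print(nm,P.mean(0),"lens",[np.linalg.norm(P[i]-P[i-1]) for i in range(4)]);print(P[:,:2].tolist())
print("blue near-face bore S",S(383,166,.032))
P=np.array([T(*q,.010) for q in[(66,207),(241,243),(217,351),(40,314)]]);m=P.mean(0);print("base",m,[np.linalg.norm(P[i]-P[i-1]) for i in range(4)])
y=(P[0]+P[3]-P[1]-P[2]);y/=np.linalg.norm(y);x=np.array([y[1],-y[0],0]);print("ydir",y, "yaw",np.degrees(np.arctan2(-y[0],y[1])))
Q=np.array([S(*q,.010) for q in[(20,148),(108,118),(176,217),(78,254)]]);print("base S",Q.mean(0))
for s in(57,-57):
  for w in(17,-17):
    X=m+y*s/1e3+x*w/1e3;X[2]=.134;u=pj("top",X);v=pj("scene",X);print(s,w,(u-[190,150])*3,(v-[200,115])*2.6)
E
```

```text
pin T [0.4823 0.1656 0.018 ] [0.47   0.0061 0.018 ] [ 0.4653 -0.0518  0.018 ] S [0.4854 0.1646 0.018 ] [0.4716 0.003  0.018 ]
blue [0.6302 0.2683 0.032 ] lens [np.float64(0.06731245034558718), np.float64(0.0368724552396526), np.float64(0.06808615485180201), np.float64(0.037273618137061336)]
[[0.6646972316257314, 0.2852293119586139], [0.6633450500633153, 0.24838165856762512], [0.5953131197489725, 0.25109844715122187], [0.5974553359811863, 0.2883104548724119]]
red [0.523  0.2701 0.032 ] lens [np.float64(0.06422542754652287), np.float64(0.03640747008445072), np.float64(0.06320964120443334), np.float64(0.03747760717113415)]
[[0.5569971889978376, 0.28497908107039094], [0.5524549882039316, 0.2488560650017123], [0.48951393208807276, 0.25467690653997016], [0.4931541751607532, 0.2919773042542794]]
blue near-face bore S [0.6299 0.2535 0.032 ]
base [0.4545 0.4162 0.01  ] [np.float64(0.08821344006123688), np.float64(0.14626073058698544), np.float64(0.0880729287102414), np.float64(0.14575031016279308)]
ydir [0.2124 0.9772 0.    ] yaw -12.262244997240558
base S [0.452  0.4136 0.01  ]
57 17 [ 35.1367 221.1204] [68.1934 13.427 ]
57 -17 [ 23.114  267.4275] [26.9665 25.1713]
-57 17 [189.4016 252.9053] [119.929   90.9754]
-57 -17 [178.3573 299.7051] [ 75.9253 104.7448]
```

```bash
cat > to.py <<'E'
import sys
from h import *
from scipy.spatial.transform import Rotation as Ro
# usage: to.py x y z yaw_deg(pin yaw) : tool yaw = pin yaw - 90 ; z is TCP
x,y,z,w=map(float,sys.argv[1:5]);s=arm.get_state()
R=Ro.from_euler("xyz",s["ee_rot"]);G=Ro.from_euler("xyz",[np.pi,0,np.radians(w-90)])
print("t",round(s["t"],2),"pos",np.round(s["eef_pos"],4),"rpy",np.round(np.degrees(s["ee_rot"]),2),"w",round(s["width"],4),"F",np.round(s["force"],1),"grip",round(s["gripper_force"],1))
print("shift",np.round(R.inv().apply(np.array([x,y,z])-s["eef_pos"])/.08,3),"turn",np.round((R.inv()*G).as_rotvec()/.5,3))
E
python3 -c "
from h import *
for p in [(345,120),(362,135),(378,130),(275,130),(320,128)]: print(p,bp('top',*p,.0),bp('top',*p,.08))
g=[T(*p,.032) for p in [(308,266),(354,259),(368,335),(322,345)]];print(np.mean(g,0))"
python3 -m handwheel '[[[0.85,1,0,0,0,0.82,0],[0.85,1,0,0,0,0.82,0],[0.85,1,0,0,0,0.82,0]]]'
python3 -m handwheel '[[[1,0.48,0,0,0,0.82,0],[1,0.48,0,0,0,0.82,0],[1,0.48,0,0,0,0.82,0]]]'
python3 -m handwheel '[[[1,0.04,0,0,0,0.82,0],[1,0.04,0,0,0,0.82,0],[1,0.04,0,0,0,0.82,0]]]'
python3 -m handwheel '[[[1,-0.39,0,0,0,0,0],[1,-0.39,0,0,0,0,0],[1,-0.39,0,0,0,0,0]]]'
python3 to.py .4685 -.023 .09 -4.6
```

```text
(345, 120) [0.7668688  0.14732544 0.        ] [0.73579464 0.15168091 0.08      ]
(362, 135) [ 7.25823884e-01  1.04880799e-01 -2.22044605e-16] [0.69778373 0.11237375 0.08      ]
(378, 130) [0.73865016 0.06365417 0.        ] [0.7096619  0.07419456 0.08      ]
(275, 130) [0.74240524 0.32709486 0.        ] [0.71313941 0.31816192 0.08      ]
(320, 128) [0.74615002 0.21177735 0.        ] [0.71660737 0.21136859 0.08      ]
[0.43262183 0.25645489 0.032     ]
t: 0.48
eef_pos: [0.3072, 0.5118, 0.227]
ee_rot: [3.141, 0.0, -0.839]
force: [0.2, 0.7, 0.9]
width: 0.0877
gripper_force: 0.0
t: 0.85
eef_pos: [0.3323, 0.4284, 0.2268]
ee_rot: [-3.141, 0.0, -1.247]
force: [0.3, 0.6, 0.2]
width: 0.0877
gripper_force: 0.0
t: 1.23
eef_pos: [0.3549, 0.3527, 0.2267]
ee_rot: [-3.141, 0.0, -1.654]
force: [-0.7, 0.6, 0.2]
width: 0.0879
gripper_force: 0.0
t: 1.6
eef_pos: [0.3795, 0.2705, 0.2267]
ee_rot: [-3.141, 0.0, -1.652]
force: [-0.0, 0.6, -0.2]
width: 0.088
gripper_force: 0.0
t 1.6 pos [0.3795 0.2705 0.2267] rpy [-1.7999e+02  2.0000e-02 -9.4630e+01] w 0.088 F [-0.   0.6 -0.2] grip 0.0
shift [ 3.568 -1.405  1.707] turn [-0.     0.001 -0.001]
```

```bash
python3 -m handwheel '[[[0.9,-0.35,0.1,0,0,0,0],[0.9,-0.35,0.1,0,0,0,0],[0.9,-0.35,0.1,0,0,0,0]]]' >/dev/null
python3 -m handwheel '[[[0.9,-0.35,0.3,0,0,0,0],[0.9,-0.35,0.3,0,0,0,0],[0.9,-0.35,0.3,0,0,0,0]]]' >/dev/null
python3 -m handwheel '[[[0.9,-0.35,0.5,0,0,0,0],[0.9,-0.35,0.5,0,0,0,0],[0.9,-0.35,0.5,0,0,0,0]]]' >/dev/null
python3 -m handwheel '[[[0.87,-0.35,0.8,0,0,0,0],[0.87,-0.35,0.8,0,0,0,0],[0.87,-0.35,0.8,0,0,0,0],[0.87,-0.35,0.8,0,0,0,0]]]' >/dev/null
python3 to.py .4685 -.023 .005 -4.6
python3 - <<'E'
from h import *;import cv2
a=cams.grab_frame("scene")[180:340,270:470];b=cams.grab_frame("top")[90:250,320:460]
b=cv2.resize(b,(350,400),interpolation=2);a=cv2.resize(a,(440,400),interpolation=2) 
cv2.imwrite("pics/g1.png",np.hstack([a,b]))
E
```

```text
t 3.23 pos [ 0.4682 -0.0222  0.0914] rpy [-1.7992e+02  2.0000e-02 -9.4690e+01] w 0.0875 F [0.4 0.5 0.4] grip 0.0
shift [ 0.009 -0.004  1.079] turn [-0.003  0.001 -0.003]
```

View pics/g1.png

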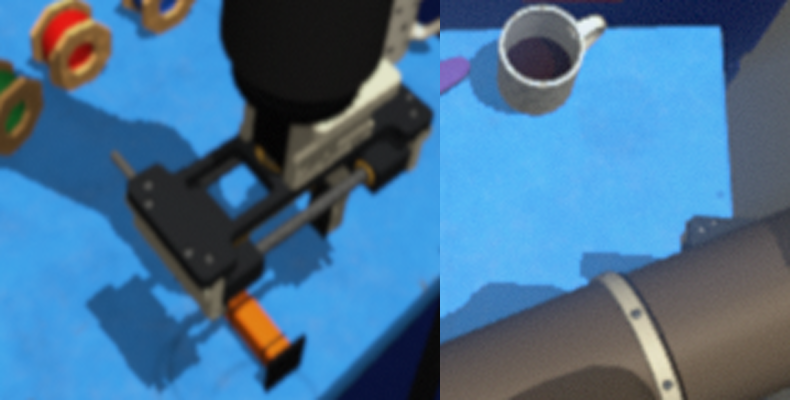

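The gripper is square across the pin with the handle between the fingers, and the handle shows at about (262,325). The mug is tall and stands near the blue reel, so I'll tilt the gripper later. Now descend and grip.

```bash
python3 -m handwheel '[[[0,0,0.6,0,0,0,0],[0,0,0.9,0,0,0,0],[0,0,0.9,0,0,0,0]]]' >/dev/null
python3 -m handwheel '[[[0,0,0.18,0,0,0,0],[0,0,0.18,0,0,0,0],[0,0,0.18,0,0,0,0]]]' 50 >/dev/null
python3 to.py .4685 -.023 .005 -4.6
python3 -m handwheel '[[[0,0,0,0,0,0,255],[0,0,0,0,0,0,255],[0,0,0,0,0,0,255],[0,0,0,0,0,0,255],[0,0,0,0,0,0,255]]]' 50 >/dev/null
python3 -m handwheel '[[[0,0,0,0,0,0,255],[0,0,0,0,0,0,255],[0,0,0,0,0,0,255]]]' 50
python3 to.py .634 .02 .10 -3
```

```text
t 4.08 pos [ 0.468  -0.0231  0.0055] rpy [-1.799e+02  4.000e-02 -9.472e+01] w 0.0875 F [-0.2  0.1  1.7] grip 0.0
shift [-0.002 -0.007  0.006] turn [-0.004  0.001 -0.004]
t: 5.08
eef_pos: [0.467, -0.0237, 0.0041]
ee_rot: [3.142, -0.0, -1.654]
force: [-0.3, -0.0, -0.1]
width: 0.0199
gripper_force: 50.0
t 5.08 pos [ 0.467  -0.0237  0.0041] rpy [179.99  -0.   -94.76] w 0.0199 F [-0.3 -0.  -0.1] grip 50.0
shift [-0.717 -2.034 -1.199] turn [ 0.    -0.    -0.061]
```

```bash
python3 -m handwheel '[[[0,0,-0.5,0,0,-0.06,255],[0,0,-1,0,0,-0.06,255],[0,0,-1,0,0,-0.06,255]]]' >/dev/null
python3 -m handwheel '[[[-0.36,-0.5,-0.2,0,0,0,255],[-0.36,-1,-0.2,0,0,0,255],[-0.36,-1,-0.2,0,0,0,255]]]' >/dev/null
python3 -m handwheel '[[[-0.1,-0.5,0,0.2,0,0,255],[-0.2,-1,0,0.4,0,0,255],[-0.2,-1,0,0.6,0,0,255],[-0.2,-1,0,0.6,0,0,255]]]' 
python3 to.py .634 .02 .08 -3
python3 - <<'E'
from h import *;import cv2
a=cams.grab_frame("scene")[100:350,250:490];b=cams.grab_frame("top")[80:260,270:450]
cv2.imwrite("pics/g2.png",np.hstack([cv2.resize(a,(400,416),interpolation=2),cv2.resize(b,(400,400),interpolation=2)[:416]] if 0 else [cv2.resize(a,(384,400),interpolation=2),cv2.resize(b,(400,400),interpolation=2)]))
E
```

```text
t: 6.32
eef_pos: [0.6237, 0.0108, 0.0966]
ee_rot: [-2.848, -0.003, -1.624]
force: [-1.3, -0.7, -0.7]
width: 0.0196
gripper_force: 50.0
t 6.33 pos [0.6237 0.0108 0.0966] rpy [-1.6318e+02 -1.5000e-01 -9.3040e+01] w 0.0196 F [-1.3 -0.7 -0.7] grip 50.0
shift [-0.122 -0.057  0.233] turn [-0.587 -0.005 -0.001]
```

View pics/g2.png

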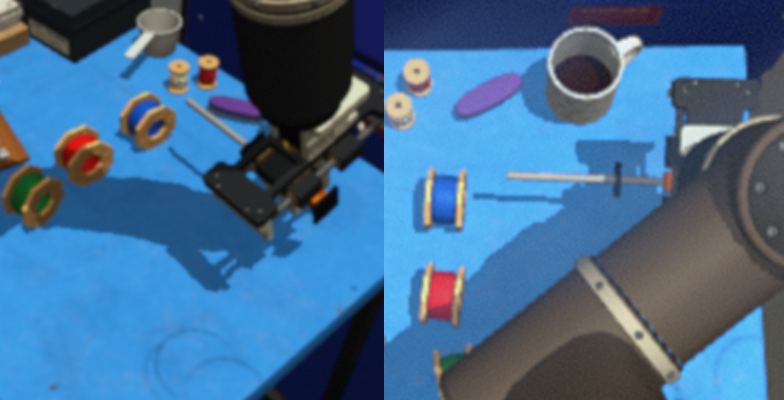

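The top view shows the rod tip at crop (508,176), which is full (325.8,159.2). The scene view shows it at crop (188,100), which is full (367.5,162.5). The mug rim lies beyond the gripper. I'll triangulate the tip.

Run:
```python
from h import *
import cv2
def tri(a,b):
    P=[np.array(I[n]["camera_matrix"])@np.c_[I[n]["R"],I[n]["t"]] for n in("top","scene")]
    X=cv2.triangulatePoints(P[0],P[1],np.array(a,float),np.array(b,float));X=(X[:3]/X[3]).ravel();return X,pj("top",X),pj("scene",X)
print(tri((325.8,159.2),(367.5,162.5)))
e=np.array([.6198,.0108,.109]);d=np.array([.052,.9986,0])
for s in(.188,.075,.028): X=e+d*s;print(s,X,pj("top",X),pj("scene",X))
print(bp("top",325.8,159.2,.109),bp("top",395.5,161.5,.109))
```

```text
(array([0.6309427 , 0.19893012, 0.10931973]), array([325.7687932 , 159.24639908]), array([367.56097982, 162.48564061]))
0.188 [0.629576  0.1985368 0.109    ] [325.9495958  159.86406876] [367.18637692 163.00501367]
0.075 [0.6237   0.085695 0.109   ] [375.81316823 161.71669584] [408.80257476 194.75734665]
0.028 [0.621256  0.0387608 0.109    ] [396.61328537 162.48950169] [428.11650656 209.49349329]
[0.63114452 0.19885544 0.109     ] [0.62361002 0.04117326 0.109     ]
```

```bash
python3 -m handwheel '[[[0,0.16,0.45,0,0,0,255],[0,0.33,0.9,0,0,0,255],[0,0.33,0.9,0,0,0,255],[0,0.33,0.9,0,0,0,255]]]' >/dev/null
python3 to.py .6207 .0108 .0196 -3
python3 -m handwheel '[[[-0.2,0,0,0,0,0,255],[-0.4,0,0,0,0,0,255],[-0.6,0,0,0,0,0,255],[-0.8,0,0,0,0,0,255],[-0.8,0,0,0,0,0,255]]]'
python3 - <<'E'
from h import *;import cv2
a=cams.grab_frame("scene")[100:300,290:490];b=cams.grab_frame("top")[90:240,260:410]
cv2.imwrite("pics/g3.png",np.hstack([cv2.resize(a,(400,400),interpolation=2),cv2.resize(b,(400,400),interpolation=2)]))
E
```

```text
t 6.92 pos [0.6252 0.0122 0.0224] rpy [-1.6291e+02 -4.0000e-02 -9.3060e+01] w 0.0192 F [-0.5 -0.9 -0.6] grip 50.0
shift [0.02  0.063 0.017] turn [-0.597 -0.002 -0.002]
t: 7.55
eef_pos: [0.6294, 0.0788, 0.024]
ee_rot: [-2.841, 0.0, -1.621]
force: [0.4, 0.0, -0.5]
width: 0.0195
gripper_force: 50.0
```

View pics/g3.png

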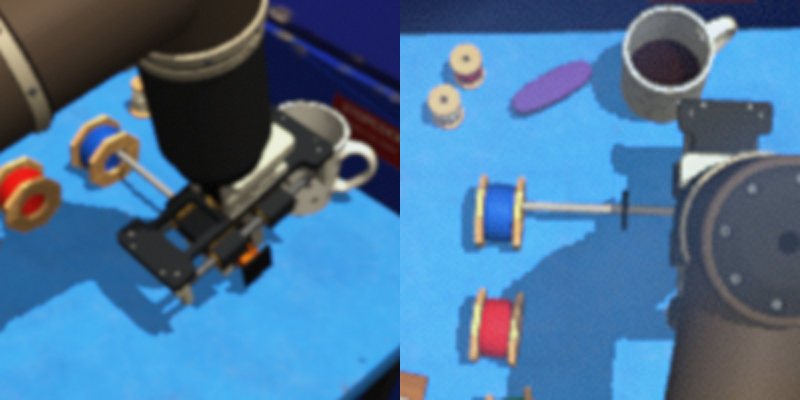

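The rod tip has just entered the blue bore, at scene (120,155) and top (522,205). The gripper's far corner at (690,100) stays short of the mug. I'll correct x by about -7 mm and continue.

```bash
python3 -m handwheel '[[[0,0.09,0.02,0,0,0,255],[-0.2,0.09,0.02,0,0,0,255],[-0.4,0.09,0.02,0,0,0,255],[-0.5,0.09,0.02,0,0,0,255],[-0.5,0.09,0.02,0,0,0,255]]]'
python3 -m handwheel '[[[-0.2,0,0,0,0,0,255],[-0.35,0,0,0,0,0,255],[-0.5,0,0,0,0,0,255],[-0.5,0,0,0,0,0,255]]]'
python3 - <<'E'
from h import *;import cv2
a=cams.grab_frame("scene")[100:250,270:420];b=cams.grab_frame("top")[90:240,260:410]
cv2.imwrite("pics/g4.png",np.hstack([cv2.resize(a,(400,400),interpolation=2),cv2.resize(b,(400,400),interpolation=2)]))
E
```

```text
t: 8.28
eef_pos: [0.6245, 0.1176, 0.02]
ee_rot: [-2.841, 0.0, -1.623]
force: [-0.6, 0.5, -0.3]
width: 0.0199
gripper_force: 50.0
t: 8.78
eef_pos: [0.6266, 0.1574, 0.0199]
ee_rot: [-2.841, 0.0, -1.623]
force: [1.0, -0.1, -1.3]
width: 0.0198
gripper_force: 50.0
```

View pics/g4.png

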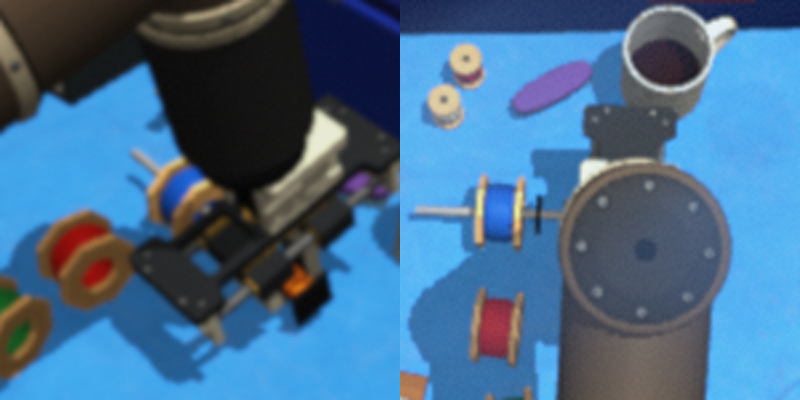

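The rod is through, with the tip emerging at (415,212) and the collar at (540,213), about 15 mm clear of the reel face at (522,213). Lift straight up with the tip raised slightly.

```bash
python3 -m handwheel '[[[0,-0.04,-0.12,0,-0.07,0,255],[0,-0.08,-0.28,0,-0.07,0,255],[0,-0.16,-0.52,0,-0.07,0,255],[0,-0.23,-0.76,0,-0.07,0,255],[0,-0.29,-0.95,0,-0.07,0,255]]]'
python3 -m handwheel '[[[0,-0.1,-0.3,0,0,0,255],[0,-0.2,-0.65,0,0,0,255],[0,-0.29,-0.95,0,0,0,255],[0,-0.29,-0.95,0,0,0,255]]]'
python3 to.py .430 .3095 .195 -12.3
python3 - <<'E'
from h import *;import cv2
a=cams.grab_frame("scene")[80:230,270:420];b=cams.grab_frame("top")[90:240,260:410]
cv2.imwrite("pics/g5.png",np.hstack([cv2.resize(a,(400,400),interpolation=2),cv2.resize(b,(400,400),interpolation=2)]))
E
```

```text
t: 9.5
eef_pos: [0.6262, 0.156, 0.1001]
ee_rot: [-2.841, 0.033, -1.614]
force: [0.2, 0.2, -0.9]
width: 0.0196
gripper_force: 50.0
t: 10.0
eef_pos: [0.6268, 0.1538, 0.1811]
ee_rot: [-2.838, 0.035, -1.614]
force: [0.8, 0.3, -2.7]
width: 0.0195
gripper_force: 50.0
t 10.0 pos [0.6268 0.1538 0.1811] rpy [-162.61    2.02  -92.5 ] w 0.0195 F [ 0.8  0.3 -2.7] grip 50.0
shift [-1.842  2.393 -0.864] turn [-0.599  0.122  0.329]
```

View pics/g5.png

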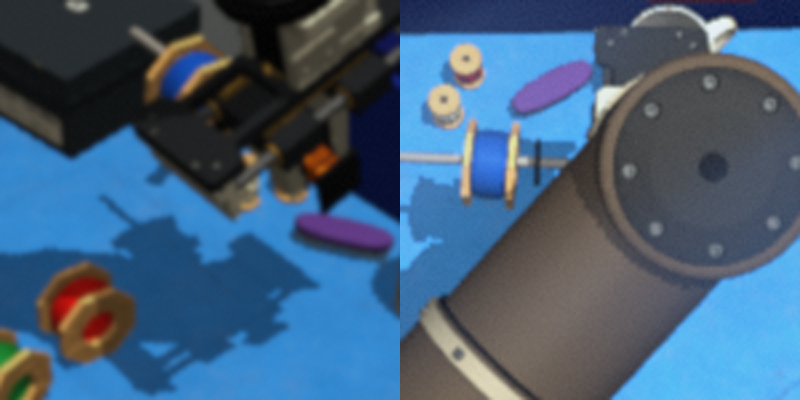

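```bash
python3 -m handwheel '[[[-0.1,0.3,-0.2,-0.2,0,0,255],[-0.2,0.6,-0.4,-0.4,0,0,255],[-0.3,0.9,-0.6,-0.6,0,0,255],[-0.3,0.9,-0.6,-0.6,0,0,255]]]'
python3 -m handwheel '[[[-0.2,0.3,0,0,0,0.12,255],[-0.4,0.6,0,0,0,0.24,255],[-0.6,0.8,0,0,0,0.34,255],[-0.6,0.8,0,0,0,0.34,255]]]'
python3 to.py .430 .3095 .195 -12.3
```

```text
t: 10.6
eef_pos: [0.5445, 0.181, 0.2034]
ee_rot: [-3.141, 0.033, -1.614]
force: [1.0, -1.1, -1.2]
width: 0.0195
gripper_force: 50.0
t: 11.1
eef_pos: [0.4814, 0.2314, 0.2046]
ee_rot: [3.137, 0.032, -1.783]
force: [0.0, -0.3, -1.0]
width: 0.0195
gripper_force: 50.0
t 11.1 pos [0.4814 0.2314 0.2046] rpy [ 179.76    1.84 -102.14] w 0.0195 F [ 0.  -0.3 -1. ] grip 50.0
shift [-0.815  0.833  0.149] turn [0.008 0.064 0.006]
```

```bash
python3 -m handwheel '[[[-0.3,0.3,0,0,0,0,255],[-0.6,0.6,0,0,0,0,255],[-0.81,0.83,0,0,0,0,255],[-0.81,0.83,0,0,0,0,255],[-0.81,0.83,0,0,0,0,255]]]' >/dev/null
python3 to.py .430 .3095 .130 -12.3
python3 - <<'E'
from h import *;import cv2
a=cams.grab_frame("scene")[70:220,200:350];b=cams.grab_frame("top")[140:290,170:320]
cv2.imwrite("pics/g6.png",np.hstack([cv2.resize(a,(400,400),interpolation=2),cv2.resize(b,(400,400),interpolation=2)]))
E
```

```text
t 11.72 pos [0.4312 0.3081 0.2075] rpy [ 179.71    1.84 -102.18] w 0.0197 F [ 0.2  0.4 -1.3] grip 50.0
shift [0.018 0.013 0.969] turn [0.01  0.064 0.004]
```

View pics/g6.png

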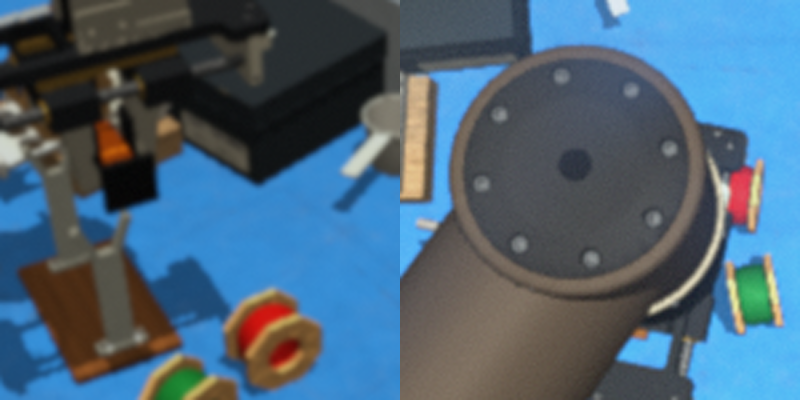

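The reel is above the stand but hidden by the arm. In top the tip pokes out at crop (425,225), which is full (179.4,224.4), so I'll check the tip against its predicted place.

```bash
python3 -c "
from h import *
print(bp('top',179.4,224.4,.2265), pj('top',np.array([.471,.492,.2265])), pj('scene',np.array([.471,.492,.2265])))"
```

```text
[0.46901699 0.48618438 0.2265    ] [176.47150302 223.42435199] [206.97207735  77.32721405]
```

```bash
python3 -m handwheel '[[[0,0,0.25,0,0,0,255],[0,0.01,0.5,0,0,0,255],[0,0.01,0.75,0,0,0,255],[0,0.01,0.97,0,0,0,255],[0,0.01,0.97,0,0,0,255]]]'
python3 -m handwheel '[[[0,0,0.12,0,0,0,255],[0,0,0.24,0,0.03,0,255],[0,0,0.3,0,0.06,0,255],[0,0,0.3,0,0.06,0,255]]]'
python3 to.py .430 .3095 .097 -12.3
python3 - <<'E'
from h import *;import cv2
a=cams.grab_frame("scene")[90:240,200:350];b=cams.grab_frame("top")[140:290,170:320]
cv2.imwrite("pics/g7.png",np.hstack([cv2.resize(a,(400,400),interpolation=2),cv2.resize(b,(400,400),interpolation=2)]))
E
```

```text
t: 12.45
eef_pos: [0.43, 0.3103, 0.1294]
ee_rot: [3.135, 0.03, -1.785]
force: [0.6, -0.2, -1.3]
width: 0.0196
gripper_force: 50.0
t: 12.95
eef_pos: [0.4301, 0.3127, 0.1062]
ee_rot: [3.136, 0.002, -1.783]
force: [-0.1, 0.8, -0.9]
width: 0.0196
gripper_force: 50.0
t 12.95 pos [0.4301 0.3127 0.1062] rpy [ 1.7967e+02  1.0000e-01 -1.0215e+02] w 0.0196 F [-0.1  0.8 -0.9] grip 50.0
shift [ 0.039 -0.008  0.115] turn [0.011 0.004 0.005]
```

View pics/g7.png

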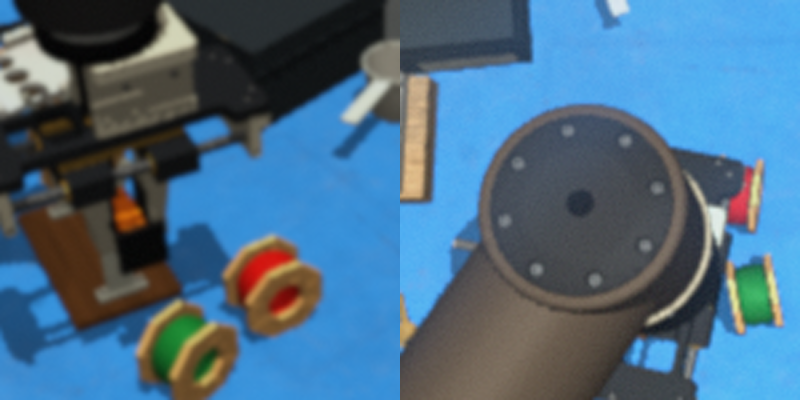

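```bash
python3 -m handwheel '[[[0.03,0,0.04,0,0,0,255],[0.03,0,0.08,0,0,0,255],[0.03,0,0.11,0,0,0,255],[0.03,0,0.11,0,0,0,255]]]'
python3 -c "
from h import *
print(bp('top',189.5,231.1,.119),pj('top',np.array([.4697,.4964,.119])))"
```

```text
t: 13.55
eef_pos: [0.4295, 0.3101, 0.0977]
ee_rot: [3.136, 0.003, -1.783]
force: [-0.5, -0.4, -0.3]
width: 0.0198
gripper_force: 50.0
[0.46939837 0.49848035 0.119     ] [190.45733403 230.95132663]
```

```bash
python3 -m handwheel '[[[0,0,0.02,0,0,0,255],[0,0,0.02,0,0,0,255],[0,0,0.02,0,0,0,255]]]'
python3 -m handwheel '[[[0,0,0.02,0,0,0,255],[0,0,0.02,0,0,0,255],[0,0,0.02,0,0,0,255]]]'
```

```text
t: 13.92
eef_pos: [0.4296, 0.3103, 0.0964]
ee_rot: [3.136, 0.003, -1.783]
force: [-0.8, 0.1, -1.6]
width: 0.0192
gripper_force: 50.0
t: 14.3
eef_pos: [0.4298, 0.3103, 0.0954]
ee_rot: [3.137, 0.004, -1.783]
force: [-1.5, -1.6, 5.9]
width: 0.0195
gripper_force: 50.0
```

```bash
python3 -m handwheel '[[[0,0,0,0,0,0,170],[0,0,0,0,0,0,150],[0,0,0,0,0,0,130],[0,0,0,0,0,0,110],[0,0,0,0,0,0,110]]]'
python3 -m handwheel '[[[0,0,-0.2,0,0,0,110],[0,0,-0.5,0,0,0,110],[0,0,-0.9,0,0,0,110],[0,0,-0.9,0,0,0,110]]]'
python3 -m handwheel '[[[0,0,-0.5,0,0,0,110],[0.4,0,-1,0,0,0,110],[1,0,-1,0,0,0,110],[1,0,-1,0,0,0,110]]]' >/dev/null
python3 -m handwheel '[[[0.5,0,0,0,0,0,110],[1,0,0,0,0,0,110],[1,0,0,0,0,0,110],[1,0,0,0,0,0,110]]]' >/dev/null
python3 -m handwheel '[[[0.5,0,0,0,0,0,110],[1,0,0,0,0,0,110],[1,0,0,0,0,0,110],[1,0,0,0,0,0,110]]]'
python3 - <<'E'
from h import *;import cv2
a=cams.grab_frame("scene")[90:240,200:350];b=cams.grab_frame("top")[140:290,170:320]
cv2.imwrite("pics/g8.png",np.hstack([cv2.resize(a,(400,400),interpolation=2),cv2.resize(b,(400,400),interpolation=2)]))
E
```

```text
t: 14.92
eef_pos: [0.4296, 0.3102, 0.0946]
ee_rot: [3.136, 0.003, -1.783]
force: [-0.0, 0.8, -0.1]
width: 0.049
gripper_force: 0.0
t: 15.42
eef_pos: [0.431, 0.3111, 0.1692]
ee_rot: [3.138, 0.007, -1.783]
force: [0.3, -0.3, -0.4]
width: 0.0499
gripper_force: 0.0
t: 16.92
eef_pos: [0.3801, 0.0757, 0.2459]
ee_rot: [3.136, 0.003, -1.783]
force: [0.4, 0.3, 0.2]
width: 0.0498
gripper_force: 0.0
```

View pics/g8.png

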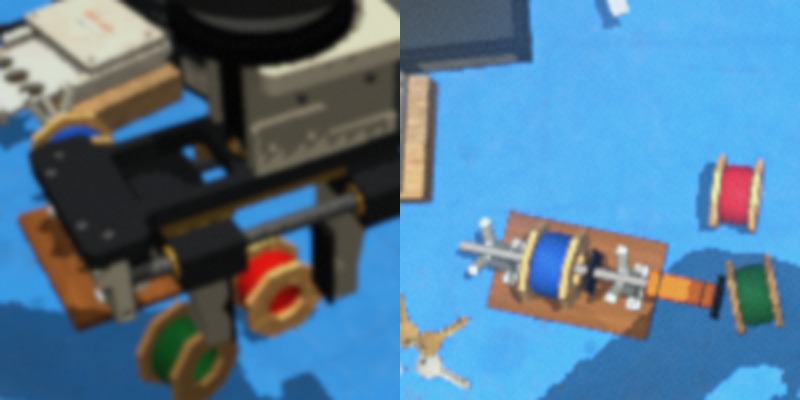

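The top view shows the rod lying in both forks, at about (485,248) and (625,275). The blue reel hangs between the posts at (553,265), and the red and green reels are where they were. The gripper is clear, so I'm handing in.

```bash
python3 -c "
from station import arm
print(arm.job_done())"
```

```text
the job is handed in; nothing more can be done
None
```

The blue reel hangs on the pin in both forks of the stand, with the gripper released and clear and the red and green reels left where they were, handed in at about 17 s; I viewed 12 pictures, two over the limit of 10.

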